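Set the two corner blocks home in a viola mould

ROBOT

A 7-joint arm with a two-finger parallel gripper is mounted at the origin on the work surface. World frame = base frame: x ahead of the robot, y to its left, z up, the work surface at z = 0. Lengths are in m, angles in rad, forces in N, time in s.
With the tool pointing down it reaches from about 0.425 to 0.925 m from the base axis. Payload 6.8 kg.
Tool frame: the origin (TCP) lies midway between the tips of the shut fingers; the grasp point (between the pads) lies 19 mm behind it; z points along the fingers, y is the line along which they close (so a half turn about z gives the same grasp; the last joint's range is limited). The gripper opens to 85 mm and grips with 20 to 120 N. Pads are 22 mm wide; open, the fingers measure 114 mm over their backs; the gripper's body (76 mm by 85 mm) begins 54 mm behind the grasp point. The pads swing forward as they close: fully open they stand 13 mm farther back than shut.
Start: joints at [-1.445, 0.477, 0.022, 1.555, -0.011, 1.109, -0.083], TCP at [0.156, 0.657, 0.231] pointing down, gripper open.
Joint ranges: [-2.96, 2.96], [-0.34, 2.1], [-1.41, 1.46], [0.24, 2.44], [-1.37, 4.51], [0.17, 1.92], [-2.96, 2.96]. Speed limits (rad/s): [2.39, 2.39, 3.14, 3.14, 3.14, 3.14, 3.14].

INTERFACE

Orientations are given as a 3x3 rotation matrix whose columns are the frame's x, y, z axes.
In Python, from rig import status, cams, robot gives the robot as it stands.
- The arm moves only by the tool servo_tool, never from a script. Its argument "series" is one flat list of numbers, 5 for each row, row after row: the shift along the tool's x, y, z in m, then the turn about the tool's z in degrees, then the opening, from 0 (shut) to 1 (fully open). A call has 1 to 12 rows; each row is the pose to reach, as a shift and turn from the pose commanded when the call began, along the tool's axes at that moment; what a row does not reach only later rows make up. A row lasts 1/12 s, in which the tool goes at most 41.7 mm and 7.16 degrees, less where a joint would pass 70% of its speed; a pose out of reach is approached as far as the arm can. A call with a gripper value outside its range is refused whole. The fingers move at their own pace and stop on an object; "force" is the grip in N (left out, the last holds). Time passes only in rows, so rows that repeat a pose let the fingers close. It gives the time, the measured TCP pose, the force, the opening and the grip force at its end, in the units of the state.
- status.state(): the state, without advancing time (a new reading comes with each control period).
- cams.capture(name): name is "scene" or "top" or "wrist"; returns the picture (400x640x3 uint8, red, green, blue); there is no depth.
- cams.get_calibration(name): a dict with "intrinsics" (3x3 intrinsics, pixels), "extrinsics" (4x4, takes a point from world to camera coordinates). Camera axes: x right, y up, looking along -z (the intrinsics and any distortion apply to the point x, -y, -z); pixel columns grow to the right and rows downward; lengths in m; the calibration is good to about 2 mm. A picture is of the moment at which its call begins: read the wrist's pose just before it. get_calibration takes no time and is no camera call; for the wrist camera it gives the pose at the moment of the call.
- robot.close_job(): hands the job in; it is judged then, once.
The state is a dict: "time_s": time; "qpos": joint angles; "dq": joint speeds; "tau": joint torques, N m; "tool_pos": TCP position; "eef_rot": TCP orientation; "contact_force": force on the tool from outside, world axes, zero at the start; "wrist_torque": the same for the moment, N m; "grip_width": opening from 0.0 (shut) to 1.0 (fully open); "grip_force": force on a finger pad.
Only numpy, scipy, OpenCV 4.12 (cv2) and the standard library are available. Lean on these libraries where they do the work, as an engineer would, in place of code of your own. Each camera call takes 0.05 s, during which the arm holds its last target. There are 200 camera calls.

TASK

Two loose corner blocks stand on the levelling board, each just in front of its own empty notch in the near side of the viola mould. With the fingertips push each block along the board into its notch until it sits square and snug against both walls of the notch, then leave it standing there. Do not take hold of the blocks, lift them or tip them over, and leave everything else where it lies.

Things in the scene. Friction and masses are not known exactly. Their poses are not given: they have to be found in the camera images.
- mould: violin-shaped plywood plate, 405 x 244 mm, underside 22 mm and top 38 mm above the bench, on a grey board; one fixed unit. Origin: on the bench under the middle of its centre line; y along that line to the narrower upper bout, x away from the robot, z up. Two empty right-angled notches in the -x side, open to -x and to the waist; the other 4 blocks are glued in, tops 50 mm above the bench
- board_mid (a point): centre of the top of the fixed grey levelling board under the mould, 12 mm above the bench; the board measures 340 mm (x) by 460 mm (y); axes as the mould's; the mould's origin lies 30 mm to +x of it. The blocks slide on this board
- waist (a point): point on the board in the middle of the free space between the notches, 92 mm to -x of the mould's origin; axes as the mould's. Seated blocks leave 89 mm free here along y; behind it the waist's edge lies 28 mm to +x, nearer to the notches as little as 12 mm
- upper_seat (a point): where the upper block's origin lies when home: x -90, y +61, z 12 mm in the mould's frame, axes as the mould's. The notch's back wall is 17 mm from it to +x (34 mm wide), its side wall 17 mm to +y, reaching out 3 mm to -x of this point. Home is reached by pushing to +x and to +y
- lower_seat (a point): where the lower block's origin lies when home: x -97, y -62, z 12 mm in the mould's frame, axes as the mould's. The notch's back wall is 17 mm from it to +x (36 mm wide), its side wall 17 mm to -y, reaching out 11 mm to -x of this point. Home is reached by pushing to +x and to -y
- upper_block: upper corner block: loose pale wood, 34 x 34 x 38 mm tall, about 24 g, origin at the centre of its underside, z up, standing on the board 18 to 44 mm to -x of its seat, 4 to 16 mm nearer the waist, turned up to 0.4 rad from the mould's axes. It slides under 0.5 N, so the arm feels a force only once it meets a wall. Its notch is the one on the mould's +y side
- lower_block: lower corner block: loose pale wood, 34 x 34 x 38 mm tall, about 24 g, origin at the centre of its underside, z up, standing on the board 18 to 44 mm to -x of its seat, 4 to 16 mm nearer the waist, turned up to 0.4 rad from the mould's axes. It slides under 0.5 N, so the arm feels a force only once it meets a wall. Its notch is the one on the mould's -y side
- glue_bottle: small white glue bottle with an orange cap, 28 mm across, 62 mm tall, standing on the board near its corner by the lower bout; origin: centre of its underside. Leave it alone
- tape_roll: roll of white tape lying flat on the board near its corner by the upper bout, 80 mm across with a 60 mm hole, 20 mm high; origin: centre of its underside. Leave it alone
- try_square: small steel and dark wood square lying on top of the mould (stock 60 x 16 x 12 mm, blade 75 mm long along its +x); origin: centre of the stock's underside. Leave it alone
- chisel: wood-handled chisel lying on the bench to the robot's left, 250 mm long along its own x (handle to -x), 28 mm high; origin where the handle meets the blade, on the bench. Leave it alone
- spool_clamp_a: wooden spool clamp standing on the bench to the robot's right, 32 mm across, 79 mm tall; origin: centre of its underside. Leave it alone
- spool_clamp_b: second spool clamp, the same. Leave it alone
- thumb_plane: tiny brass plane on the bench to the robot's left, 70 x 26 mm, 35 mm high; origin: centre of its sole. Leave it alone
Mind the look-alikes: they are no part of the job. What is shaped like the upper_block but blue or orange is not meant.

How it is judged:
At the end, for the whole second after the job is handed in: Both corner blocks stand upright on the board in their own notches, each within 2 mm of contact with both the back wall and the side wall, square to the mould within 0.06 rad, at rest (x of upper_block in the frame of upper_seat between -0.002 and 0.002 m and y of upper_block in the frame of upper_seat between -0.002 and 0.002 m and z of upper_block in the frame of upper_seat below 0.002 m and angle between the y axis of upper_block and the y axis of upper_seat, either way round below 0.06 rad and angle between each of upper_block, lower_block's own z axis and vertical below 0.05 rad and linear speed of each of upper_block, lower_block below 0.01 m/s and x of lower_block in the frame of lower_seat between -0.002 and 0.002 m and y of lower_block in the frame of lower_seat between -0.002 and 0.002 m and z of lower_block in the frame of lower_seat below 0.002 m and angle between the y axis of lower_block and the y axis of lower_seat, either way round below 0.06 rad); the robot touches nothing.
It fails at once if a corner block is lifted off the board (more than 6 mm) or tipped (more than 0.3 rad) ((z of upper_block in the frame of upper_seat above 0.006 m or angle between upper_block's own z axis and vertical above 0.3 rad) or (z of lower_block in the frame of lower_seat above 0.006 m or angle between lower_block's own z axis and vertical above 0.3 rad)).
It fails at once if a corner block is taken between the fingers (they touch it while the point between the pads lies within the block, at most 15 mm from its middle both ways and less than 55 mm above its underside) ((x of the grasp point in the frame of upper_block between -0.015 and 0.015 m and y of the grasp point in the frame of upper_block between -0.015 and 0.015 m and z of the grasp point in the frame of upper_block below 0.055 m and contact force between the fingers and upper_block above 0.3 N) or (x of the grasp point in the frame of lower_block between -0.015 and 0.015 m and y of the grasp point in the frame of lower_block between -0.015 and 0.015 m and z of the grasp point in the frame of lower_block below 0.055 m and contact force between the fingers and lower_block above 0.3 N)).
It fails at once if a bystander (bottle, tape, square, chisel, spool clamps, thumb plane) is shifted by more than 20 mm (distance of any of glue_bottle, tape_roll, try_square, chisel, spool_clamp_a, spool_clamp_b, thumb_plane from where it was at the start of the episode above 0.02 m).
It also fails if it takes over 56 s, if anything falls off the work surface, if the arm or the gripper's body presses on something with over 40 N, if the wrist force passes 120 N, or if a joint passes its speed limit or range.

## Working session

There is one attempt and no reset: what is moved stays moved. The work goes in short steps, Python scripts to look and compute and a tool call to move; the robot and the scene stay as the last step left them, time stands still between calls to the robot, and variables do not carry over. Pictures are saved under pics/ and viewed, at most 10 in all, crops included, and the job is handed in when it is done.

Besides the shell and the picture viewer there is one more tool, called after "Emit:" by a JSON object that holds its "fn" and its "kwargs", one argument or row to a line. servo_tool: Moves the arm, as the interface text tells. Its arguments: {"type":"object","properties":{"series":{"type":"array","items":{"type":"number"}},"force":{"type":"number"}},"required":["series"]}

```bash
ls; mkdir -p pics
python3 - <<'E'
from rig import status,cams
import cv2,numpy as np
s=status.state();print({k:np.round(v,3).tolist() for k,v in s.items()})
for n in("top","scene"):
    im=cams.capture(n);cv2.imwrite(f"pics/{n}0.png",im[:,:,::-1]);c=cams.get_calibration(n);print(n,np.round(c["intrinsics"],1).tolist(),np.round(c["extrinsics"],3).tolist(),[k for k in c])
E
```

```text
pics
{'time_s': 0.0, 'qpos': [-1.445, 0.478, 0.022, 1.556, -0.011, 1.109, -0.083], 'dq': [-0.002, 0.0, 0.0, 0.0, 0.001, 0.0, -0.0], 'tau': [0.0, -59.645, 1.608, -28.12, 0.012, 0.01, 0.0], 'tool_pos': [0.156, 0.656, 0.23], 'eef_rot': [[-0.973, 0.232, -0.0], [0.232, 0.973, -0.002], [-0.0, -0.002, -1.0]], 'contact_force': [-0.597, -0.07, 0.046], 'wrist_torque': [0.044, -0.037, 0.029], 'grip_force': 0.0, 'grip_width': 0.998}
top [[378.5, 0.0, 319.3], [0.0, 378.5, 198.6], [0.0, 0.0, 1.0]] [[-0.017, -1.0, 0.011, 0.021], [0.987, -0.015, 0.162, -0.493], [-0.162, 0.014, 0.987, -1.143], [0.0, 0.0, 0.0, 1.0]] ['intrinsics', 'extrinsics']
scene [[403.3, 0.0, 318.8], [0.0, 403.3, 193.8], [0.0, 0.0, 1.0]] [[0.315, 0.949, 0.018, -0.17], [-0.621, 0.192, 0.76, 0.273], [0.718, -0.25, 0.649, -1.472], [0.0, 0.0, 0.0, 1.0]] ['intrinsics', 'extrinsics']
```

View pics/top0.png

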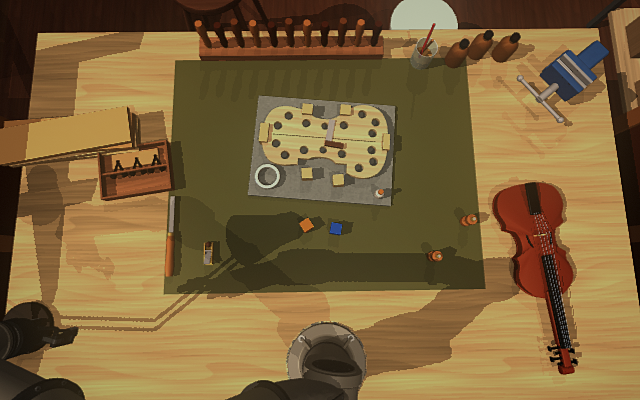

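View pics/scene0.png

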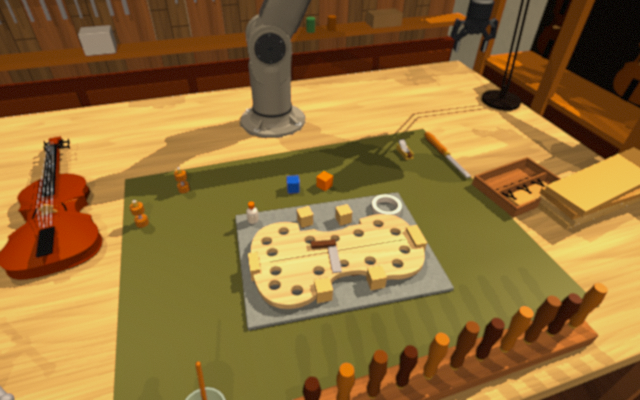

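The top view shows the board at about cols 248–396, rows 95–205. The upper block is near (307,173) and the lower block near (338,180). The orange and blue look-alikes are at (306,225) and (336,229). The scene view shows the same layout.

```bash
cat > h.py <<'E'
from rig import status,cams
import cv2,numpy as np
def grab(n):
    s=status.state();c=cams.get_calibration(n);im=cams.capture(n)
    return im,np.array(c["intrinsics"]),np.array(c["extrinsics"]),s
def ray(px,K,E,z):
    px=np.atleast_2d(px).astype(float)
    d=np.c_[(px[:,0]-K[0,2])/K[0,0],-(px[:,1]-K[1,2])/K[1,1],-np.ones(len(px))]@E[:3,:3]
    o=-E[:3,:3].T@E[:3,3]
    return (o+d*((z-o[2])/d[:,2])[:,None])[:,:2]
def proj(P,K,E):
    c=np.c_[np.atleast_2d(P),np.ones(len(np.atleast_2d(P)))]@E[:3].T
    return np.c_[K[0,2]-K[0,0]*c[:,0]/c[:,2],K[1,2]+K[1,1]*c[:,1]/c[:,2]]
def st():
    s=status.state();R=np.array(s["eef_rot"]);print("t",round(s["time_s"],2),"tcp",np.round(s["tool_pos"],4),"R",np.round(R,3).tolist(),"F",np.round(s["contact_force"],2),"w",round(s["grip_width"],3));return s
E
python3 - <<'E'
from h import *
im,K,E,s=grab("top")
hsv=cv2.cvtColor(im,cv2.COLOR_RGB2HSV)
g=((hsv[...,1]<40)&(hsv[...,2]>60)&(hsv[...,2]<190)).astype(np.uint8)
g[:85]=0;g[215:]=0;g[:,:240]=0;g[:,405:]=0
pts=np.argwhere(g)[:,::-1]
P=ray(pts,K,E,0.012).astype(np.float32)
r=cv2.minAreaRect(P);print(r,cv2.boxPoints(r))
for p,z in(((307,173),.05),((338,180),.05)):print(ray(p,K,E,z))
c=cams.get_calibration("wrist");W=np.array(c["extrinsics"]);print(np.round(c["intrinsics"],1).tolist())
R=np.array(s["eef_rot"]);T=W[:3,:3]@R;print("cam in tool",np.round(R.T@(-W[:3,:3].T@W[:3,3]-s["tool_pos"]),3),np.round(T,3))
E
```

```text
((0.6675611138343811, 0.005741909146308899), (0.4567772448062897, 0.30909931659698486), 87.62464904785156) [[ 0.5036785  -0.21604502]
 [ 0.8125122  -0.22885591]
 [ 0.8314437   0.22752884]
 [ 0.52261     0.24033973]]
[[0.57335443 0.04997861]]
[[ 0.54953741 -0.04664381]]
[[327.9, 0.0, 318.3], [0.0, 327.9, 203.5], [0.0, 0.0, 1.0]]
cam in tool [ 0.08  -0.002 -0.142] [[-0.001  1.    -0.001]
 [ 0.95   0.001  0.312]
 [ 0.312 -0.    -0.95 ]]
```

Emit:
{"fn": "servo_tool", "kwargs": {
  "series": [-0.032,-0.026,0,0,0.5,-0.064,-0.052,0,0,0,-0.096,-0.078,0,0,0,-0.128,-0.103,0,0,0,-0.161,-0.129,0,0,0,-0.193,-0.155,0,0,0,-0.225,-0.181,0,0,0,-0.257,-0.207,0,0,0,-0.289,-0.233,0,0,0,-0.321,-0.258,0,0,0,-0.353,-0.284,0,0,0,-0.385,-0.31,0,0,0]
}}

```text
time_s: 1.15
tool_pos: [0.4598, 0.2641, 0.2313]
eef_rot: [[-0.973, 0.231, -0.0], [0.231, 0.973, 0.0], [0.0, 0.0, -1.0]]
contact_force: [0.8, 0.9, -0.1]
grip_width: -0.003
grip_force: 0.0
```

Emit:
{"fn": "servo_tool", "kwargs": {
  "series": [-0.032,-0.026,0,-1.5,0,-0.064,-0.052,0,-3,0,-0.096,-0.078,0,-4.5,0,-0.128,-0.103,0,-6,0,-0.161,-0.129,0,-7.5,0,-0.193,-0.155,0,-9,0,-0.225,-0.181,0,-10,0,-0.257,-0.207,0,-11,0,-0.257,-0.207,0,-11,0,-0.257,-0.207,0,-11,0]
}}

```text
time_s: 1.98
tool_pos: [0.6618, 0.0013, 0.2306]
eef_rot: [[-0.999, 0.047, -0.0], [0.047, 0.999, -0.002], [0.0, -0.002, -1.0]]
contact_force: [-0.1, 0.7, -0.7]
grip_width: 0.0
grip_force: 0.0
```

Run:
```python
from h import *
st()
im,K,E,s=grab("wrist");cv2.imwrite("pics/w1.png",im[:,:,::-1]);np.savez("w1.npz",im=im,K=K,E=E)
```

```text
t 1.98 tcp [0.6618 0.0013 0.2306] R [[-0.999, 0.047, -0.0], [0.047, 0.999, -0.002], [0.0, -0.002, -1.0]] F [-0.12  0.68 -0.69] w 0.0
```

View pics/w1.png

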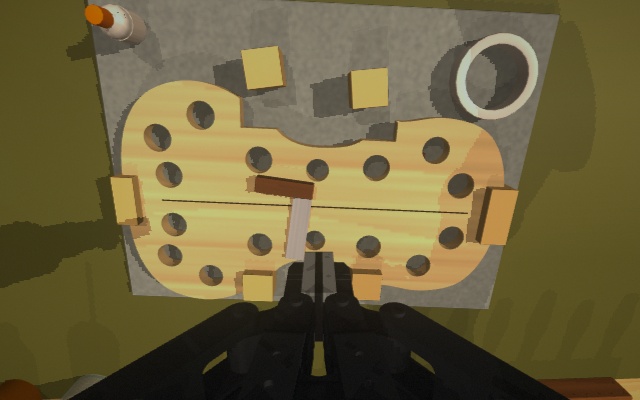

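The wrist view looks down with up toward the robot and right along +y. The lower block top is near (263,67) and the upper near (369,89). The notch corners are near (240,126) and (397,140), and the centre line runs from (162,200) to (467,212). I'll zoom in on the notches.

Run:
```python
from h import *
d=np.load("w1.npz");im=d["im"]
cv2.imwrite("pics/w1c.png",cv2.resize(im[35:160,225:420,::-1],None,fx=4,fy=4,interpolation=cv2.INTER_CUBIC))
```

```text
(no output)
```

View pics/w1c.png

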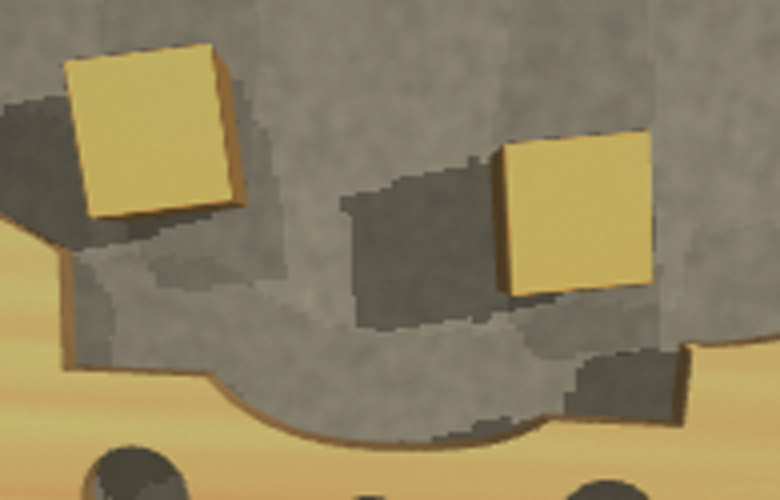

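```bash
cat >> h.py <<'E'
def rigid(A,B): # B ~ R A + t
    a,b=A.mean(0),B.mean(0);U,_,V=np.linalg.svd((A-a).T@(B-b));R=V.T@np.diag([1,np.linalg.det(V.T@U.T)])@U.T
    return R,b-R@a
def blocks(im,K,E,R,t,show=True):
    h=cv2.cvtColor(im,cv2.COLOR_RGB2HSV)
    g=((h[...,1]>90)&(h[...,2]>150)&(abs(h[...,0].astype(int)-24)<6)).astype(np.uint8)
    g=cv2.morphologyEx(g,cv2.MORPH_OPEN,np.ones((3,3)))
    out=[]
    for c in cv2.findContours(g,cv2.RETR_EXTERNAL,cv2.CHAIN_APPROX_NONE)[0]:
        if 600<cv2.contourArea(c)<4000:
            P=(ray(c[:,0],K,E,.05)-t)@R
            r=cv2.minAreaRect((P*1000).astype(np.float32))
            out.append(r);print("block ctr mould mm",np.round(r[0],1),"size",np.round(r[1],1),"ang",round((r[2]+45)%90-45,1),"px",c[:,0].mean(0).round(0))
    return out
E
python3 - <<'E'
from h import *
d=np.load("w1.npz");im,K,E=d["im"],d["K"],d["E"]
full=lambda p:(np.array(p,float)+.5)/4-.5+np.array([225,35])
px=full([(63,371),(62,248),(685,427),(690,345)])
M=np.array([(-80,-79),(-108,-79),(-73,78),(-93,78)])/1000.
W=ray(px,K,E,.038)
R,t=rigid(M,W);print("R",R.round(4).tolist(),"t",t.round(4),"yaw deg",np.degrees(np.arctan2(R[1,0],R[0,0])).round(2),"res mm",((W-M@R.T-t)*1000).round(1).tolist())
L=(ray([(162,200),(467,212)],K,E,.038)-t)@R;print("line in mould",L.round(4).tolist())
np.savez("mould.npz",R=R,t=t)
blocks(im,K,E,R,t)
print("wrist nadir etc; yellow hsv",cv2.cvtColor(im,cv2.COLOR_RGB2HSV)[67,263])
s=status.state();print("tcp in mould mm",((np.array(s["tool_pos"])[:2]-t)@R*1000).round(1))
E
```

```text
R [[0.9954, 0.0955], [-0.0955, 0.9954]] t [ 0.694  -0.0053] yaw deg -5.48 res mm [[0.7, 0.4], [-0.5, 1.0], [-0.0, -0.1], [-0.2, -1.3]]
line in mould [[0.0008, -0.1643], [-0.0014, 0.1639]]
block ctr mould mm [ 96.4 -61.4] size [33.1 33.1] ang 0.2 px [258. 288.]
block ctr mould mm [  -1.5 -197.8] size [47.5 21.3] ang 0.2 px [123. 199.]
block ctr mould mm [-121.9   44.6] size [33.1 33.1] ang 7.6 px [369.  88.]
block ctr mould mm [-134.9  -54.9] size [33.1 33.2] ang 9.3 px [262.  67.]
wrist nadir etc; yellow hsv [ 24 128 191]
tcp in mould mm [-33.7   6.3]
```

Emit:
{"fn": "servo_tool", "kwargs": {
  "series": [0.037,-0.014,0.01,1,0,0.073,-0.028,0.025,2,0,0.11,-0.041,0.04,2.5,0,0.147,-0.055,0.06,2.5,0,0.147,-0.055,0.09,2.5,0,0.147,-0.055,0.12,2.5,0,0.147,-0.055,0.13,2.5,0,0.147,-0.055,0.13,2.5,0]
}}

```text
time_s: 2.7
tool_pos: [0.5099, -0.0421, 0.0994]
eef_rot: [[-0.997, 0.083, -0.005], [0.083, 0.997, 0.0], [0.005, 0.0, -1.0]]
contact_force: [0.0, 0.8, 0.1]
grip_width: -0.003
grip_force: 0.0
```

```bash
cat >> h.py <<'E'
def tm():
    s=st();m=np.load("mould.npz");R,t=m["R"],m["t"]
    yaw=np.arctan2(R[1,0],R[0,0]);T=np.array(s["eef_rot"])
    print("tcp in mould mm",((np.array(s["tool_pos"])[:2]-t)@R*1000).round(1),"z",round(s["tool_pos"][2]*1000,1),"tool yaw minus mould deg",np.degrees(np.arctan2(-T[0,1],T[1,1])-yaw).round(2),"F mould",(np.array(s["contact_force"])[:2]@R).round(2))
E
python3 - <<'E'
from h import *
# refit yaw with centre line and glued block
d=np.load("w1.npz");im,K,E=d["im"],d["K"],d["E"]
g=cv2.cvtColor(im,cv2.COLOR_RGB2GRAY).astype(int)
P=[]
for c in list(range(165,250,2))+list(range(320,462,2)):
    r0=200+(c-162)*12/305;rr=np.arange(int(r0)-4,int(r0)+6);w=np.clip(np.median(g[rr,c])-g[rr,c]-15,0,None)
    if w.sum()>20:P.append((c,(w*rr).sum()/w.sum()))
P=ray(P,K,E,.038);v=cv2.fitLine(P.astype(np.float32),cv2.DIST_HUBER,0,1e-4,1e-4).ravel()
v*=np.sign(v[1]);yaw=np.arctan2(-v[0],v[1]);print("line yaw",np.degrees(yaw),len(P))
yaw=np.radians(-5.25) if abs(np.degrees(yaw)+5.25)>.5 else yaw
R=np.array([[np.cos(yaw),-np.sin(yaw)],[np.sin(yaw),np.cos(yaw)]])
full=lambda p:(np.array(p,float)+.5)/4-.5+np.array([225,35])
W=ray(full([(63,371),(62,248),(685,427),(690,345)]),K,E,.038)
M=np.array([(-80,-79),(-108,-79),(-73,78),(-93,78)])/1000.
t=(W-M@R.T).mean(0);print("t",t.round(4),"res",((W-M@R.T-t)@R*1000).round(1).tolist(),"line x mm",((P-t)@R).mean(0)*1000)
np.savez("mould.npz",R=R,t=t);blocks(im,K,E,R,t);tm()
E
```

```text
line yaw -5.345235 114
t [ 0.694  -0.0051] res [[0.4, 0.4], [-0.8, 1.0], [0.2, -0.1], [0.1, -1.3]] line x mm [-0.00790558  6.031226  ]
block ctr mould mm [ 96.2 -61.8] size [33.1 33.1] ang 0.1 px [258. 288.]
block ctr mould mm [  -1.9 -198. ] size [47.5 21.3] ang 0.0 px [123. 199.]
block ctr mould mm [-121.8   44.7] size [33.1 33.1] ang 7.4 px [369.  88.]
block ctr mould mm [-135.1  -54.8] size [33.1 33.2] ang 9.1 px [262.  67.]
t 2.7 tcp [ 0.5099 -0.0421  0.0994] R [[-0.997, 0.083, -0.005], [0.083, 0.997, 0.0], [0.005, 0.0, -1.0]] F [0.01 0.76 0.14] w -0.003
tcp in mould mm [-179.9  -54. ] z 99.4 tool yaw minus mould deg 0.6 F mould [-0.06  0.76]
```

Emit:
{"fn": "servo_tool", "kwargs": {
  "series": [0,0,0.035,0.6,0,0,-0.001,0.065,0.6,0,0,-0.001,0.073,0.6,0,0,-0.001,0.073,0.6,0,-0.008,-0.001,0.073,0.6,0,-0.013,-0.001,0.073,0.6,0,-0.018,-0.001,0.073,0.6,0,-0.023,-0.001,0.073,0.6,0,-0.028,-0.001,0.073,0.6,0,-0.033,-0.001,0.073,0.6,0,-0.038,-0.001,0.073,0.6,0,-0.043,-0.001,0.073,0.6,0]
}}

```text
time_s: 3.7
tool_pos: [0.5552, -0.0486, 0.0284]
eef_rot: [[-0.995, 0.096, -0.0], [0.096, 0.995, 0.0], [0.0, 0.0, -1.0]]
contact_force: [0.0, 0.4, 0.2]
grip_width: -0.003
grip_force: 0.1
```

Emit:
{"fn": "servo_tool", "kwargs": {
  "series": [-0.003,0,0,0,0,-0.005,0,0,0,0,-0.007,0,0,0,0,-0.008,0,0,0,0,-0.008,0,0,0,0]
}}

```text
time_s: 4.12
tool_pos: [0.5627, -0.0493, 0.0282]
eef_rot: [[-0.995, 0.096, -0.0], [0.096, 0.995, -0.0], [0.0, -0.0, -1.0]]
contact_force: [-0.2, 0.4, 0.0]
grip_width: 0.003
grip_force: 0.0
```

Run:
```python
from h import *
tm();im,K,E,s=grab("wrist");cv2.imwrite("pics/w2.png",im[:,:,::-1]);m=np.load("mould.npz");blocks(im,K,E,m["R"],m["t"])
```

```text
t 4.12 tcp [ 0.5627 -0.0493  0.0282] R [[-0.995, 0.096, -0.0], [0.096, 0.995, -0.0], [0.0, -0.0, -1.0]] F [-0.16  0.4   0.01] w 0.003
tcp in mould mm [-126.5  -56.2] z 28.2 tool yaw minus mould deg -0.15 F mould [-0.2   0.38]
block ctr mould mm [-88.7  65.1] size [25.8 50.3] ang 33.8 px [587. 365.]
```

View pics/w2.png

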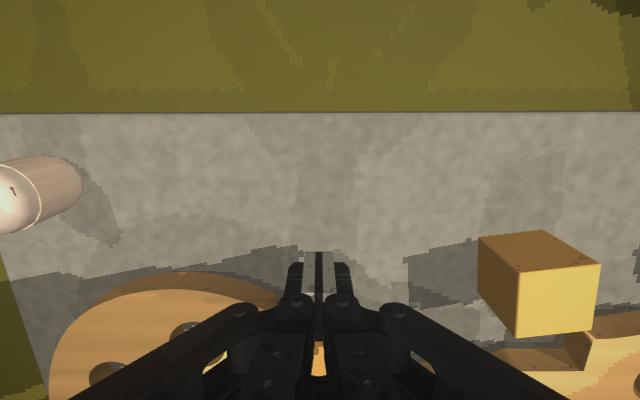

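The wrist view at this pose hides the lower block behind the fingers; the upper block is at about (540,290). I'll use force to find the wall.

Emit:
{"fn": "servo_tool", "kwargs": {
  "series": [-0.001,0,0,0,0,-0.002,0,0,0,0,-0.003,0,0,0,0,-0.003,0,0,0,0]
}}

```text
time_s: 4.5
tool_pos: [0.5649, -0.0496, 0.0281]
eef_rot: [[-0.995, 0.096, -0.002], [0.096, 0.995, 0.0], [0.002, -0.0, -1.0]]
contact_force: [-2.0, 0.6, 2.2]
grip_width: 0.0
grip_force: 1.2
```

Emit:
{"fn": "servo_tool", "kwargs": {
  "series": [-0.001,0,0,0,0,-0.002,0,0,0,0,-0.002,0,0,0,0]
}}

```text
time_s: 4.75
tool_pos: [0.5649, -0.0496, 0.0278]
eef_rot: [[-0.995, 0.096, -0.005], [0.096, 0.995, 0.001], [0.006, 0.0, -1.0]]
contact_force: [-7.6, 0.2, 5.4]
grip_width: -0.002
grip_force: 4.0
```

Emit:
{"fn": "servo_tool", "kwargs": {
  "series": [0.01,0,0,0,0,0.01,0.025,0,0,0,0.01,0.048,0,0,0,-0.01,0.048,0,0,0,-0.026,0.048,0,0,0,-0.026,0.048,0,0,0,-0.026,0.042,0,0,0,-0.026,0.037,0,0,0,-0.026,0.034,0,0,0,-0.026,0.031,0,0,0,-0.026,0.03,0,0,0]
}}

```text
time_s: 5.67
tool_pos: [0.5957, -0.0235, 0.0283]
eef_rot: [[-0.995, 0.097, -0.0], [0.097, 0.995, -0.0], [0.0, -0.0, -1.0]]
contact_force: [1.2, -0.8, 0.1]
grip_width: 0.002
grip_force: 0.1
```

Run:
```python
from h import *
tm()
```

```text
t 5.67 tcp [ 0.5957 -0.0235  0.0283] R [[-0.995, 0.097, -0.0], [0.097, 0.995, -0.0], [0.0, -0.0, -1.0]] F [ 1.19 -0.78  0.11] w 0.002
tcp in mould mm [-96.1 -27.5] z 28.3 tool yaw minus mould deg -0.24 F mould [ 1.26 -0.67]
```

Emit:
{"fn": "servo_tool", "kwargs": {
  "series": [0,-0.001,0,0,0,0,-0.002,0,0,0,0,-0.003,0,0,0,0,-0.003,0,0,0]
}}

```text
time_s: 6.0
tool_pos: [0.5961, -0.0254, 0.0283]
eef_rot: [[-0.995, 0.096, 0.0], [0.096, 0.995, 0.0], [-0.0, 0.0, -1.0]]
contact_force: [-0.2, -0.5, -0.6]
grip_width: -0.003
grip_force: 0.0
```

Emit:
{"fn": "servo_tool", "kwargs": {
  "series": [0,-0.001,0,0,0,0,-0.002,0,0,0,0,-0.002,0,0,0]
}}

```text
time_s: 6.25
tool_pos: [0.596, -0.0264, 0.0283]
eef_rot: [[-0.995, 0.095, 0.0], [0.095, 0.995, 0.001], [0.0, 0.001, -1.0]]
contact_force: [-0.6, 2.7, 0.9]
grip_width: 0.002
grip_force: 1.6
```

Emit:
{"fn": "servo_tool", "kwargs": {
  "series": [0,-0.001,0,0,0,0,-0.002,0,0,0,0,-0.002,0,0,0]
}}

```text
time_s: 6.5
tool_pos: [0.596, -0.0265, 0.0284]
eef_rot: [[-0.996, 0.094, 0.0], [0.094, 0.996, 0.003], [0.0, 0.003, -1.0]]
contact_force: [0.4, 7.3, 1.3]
grip_width: 0.001
grip_force: 3.8
```

Emit:
{"fn": "servo_tool", "kwargs": {
  "series": [0,0.012,0,0,0,0.015,0.015,0,0,0,0.04,0.015,0,0,0,0.048,0.0,0,0,0,0.048,-0.029,0,0,0,0.041,-0.029,0,0,0,0.037,-0.029,0,0,0,0.034,-0.029,0,0,0,0.033,-0.029,0,0,0]
}}

```text
time_s: 7.25
tool_pos: [0.5611, -0.0544, 0.0283]
eef_rot: [[-0.995, 0.095, 0.001], [0.095, 0.995, 0.0], [-0.001, 0.0, -1.0]]
contact_force: [0.4, 0.6, -0.1]
grip_width: -0.002
grip_force: 0.0
```

Run:
```python
from h import *
tm()
```

```text
t 7.25 tcp [ 0.5611 -0.0544  0.0283] R [[-0.995, 0.095, 0.001], [0.095, 0.995, 0.0], [-0.001, 0.0, -1.0]] F [ 0.43  0.61 -0.14] w -0.002
tcp in mould mm [-127.7  -61.5] z 28.3 tool yaw minus mould deg -0.1 F mould [0.38 0.64]
```

Next comes the final +x nudge for the lower block, centred on it. Then I back away, go round, and start on the upper block (behind it at about (-170, 45)).

Emit:
{"fn": "servo_tool", "kwargs": {
  "series": [-0.002,0,0,0,0,-0.004,0,0,0,0,-0.006,0,0,0,0,-0.007,0,0,0,0,-0.007,0,0,0,0]
}}

```text
time_s: 7.67
tool_pos: [0.5644, -0.0548, 0.0277]
eef_rot: [[-0.995, 0.095, -0.006], [0.095, 0.995, 0.001], [0.006, 0.001, -1.0]]
contact_force: [-6.5, 1.3, 4.5]
grip_width: -0.003
grip_force: 3.3
```

Emit:
{"fn": "servo_tool", "kwargs": {
  "series": [0.015,0,0,0,0,0.038,0.005,-0.03,0,0,0.038,0.045,-0.04,0,0,0.038,0.085,-0.02,0,0,0.038,0.106,0,0,0,0.038,0.106,0,0,0,0.038,0.106,0,0,0]
}}

```text
time_s: 8.25
tool_pos: [0.5386, 0.0556, 0.0273]
eef_rot: [[-0.996, 0.092, -0.002], [0.092, 0.996, 0.0], [0.002, -0.0, -1.0]]
contact_force: [0.1, -0.8, 0.7]
grip_width: -0.002
grip_force: 0.0
```

Run:
```python
from h import *
tm();im,K,E,s=grab("wrist");m=np.load("mould.npz");blocks(im,K,E,m["R"],m["t"])
```

```text
t 8.25 tcp [0.5386 0.0556 0.0273] R [[-0.996, 0.092, -0.002], [0.092, 0.996, 0.0], [0.002, -0.0, -1.0]] F [ 0.13 -0.81  0.66] w -0.002
tcp in mould mm [-160.4   45.9] z 27.3 tool yaw minus mould deg 0.09 F mould [ 0.2  -0.79]
```

Emit:
{"fn": "servo_tool", "kwargs": {
  "series": [-0.006,-0.001,0,0,0,-0.01,-0.001,0,0,0,-0.014,-0.001,0,0,0,-0.018,-0.001,0,0,0,-0.022,-0.001,0,0,0,-0.026,-0.001,0,0,0,-0.03,-0.001,0,0,0,-0.034,-0.001,0,0,0,-0.037,-0.001,0,0,0,-0.039,-0.001,0,0,0,-0.039,-0.001,0,0,0]
}}

```text
time_s: 9.22
tool_pos: [0.5787, 0.0487, 0.0283]
eef_rot: [[-0.995, 0.096, 0.0], [0.096, 0.995, -0.0], [-0.0, 0.0, -1.0]]
contact_force: [-0.0, 0.3, -0.4]
grip_width: -0.002
grip_force: 0.0
```

Emit:
{"fn": "servo_tool", "kwargs": {
  "series": [-0.001,0,0,0,0,-0.002,0,0,0,0,-0.003,0,0,0,0,-0.003,0,0,0,0]
}}

```text
time_s: 9.55
tool_pos: [0.581, 0.0484, 0.0282]
eef_rot: [[-0.995, 0.096, -0.0], [0.096, 0.995, -0.0], [0.0, -0.0, -1.0]]
contact_force: [0.0, -0.2, 0.3]
grip_width: -0.0
grip_force: 0.2
```

Run:
```python
from h import *
tm()
```

```text
t 9.55 tcp [0.581  0.0484 0.0282] R [[-0.995, 0.096, -0.0], [0.096, 0.995, -0.0], [0.0, -0.0, -1.0]] F [ 0.02 -0.17  0.35] w -0.0
tcp in mould mm [-117.5   42.7] z 28.2 tool yaw minus mould deg -0.15 F mould [ 0.04 -0.17]
```

Emit:
{"fn": "servo_tool", "kwargs": {
  "series": [-0.001,0,0,0,0,-0.002,0,0,0,0,-0.003,0,0,0,0,-0.003,0,0,0,0]
}}

```text
time_s: 9.88
tool_pos: [0.581, 0.0483, 0.0277]
eef_rot: [[-0.995, 0.096, -0.006], [0.096, 0.995, 0.0], [0.006, -0.0, -1.0]]
contact_force: [-8.2, 1.2, 6.5]
grip_width: -0.002
grip_force: 4.3
```

Emit:
{"fn": "servo_tool", "kwargs": {
  "series": [0.013,0,0,0,0,0.013,-0.02,0,0,0,0.013,-0.039,0,0,0,-0.01,-0.039,0,0,0,-0.024,-0.039,0,0,0,-0.024,-0.039,0,0,0,-0.024,-0.033,0,0,0,-0.024,-0.028,0,0,0,-0.024,-0.024,0,0,0,-0.024,-0.02,0,0,0,-0.024,-0.018,0,0,0,-0.024,-0.018,0,0,0]
}}

```text
time_s: 10.88
tool_pos: [0.6059, 0.0291, 0.0282]
eef_rot: [[-0.996, 0.094, -0.0], [0.094, 0.996, 0.0], [0.0, 0.0, -1.0]]
contact_force: [-0.9, -0.1, -0.2]
grip_width: 0.003
grip_force: 0.0
```

Run:
```python
from h import *
tm()
```

```text
t 10.88 tcp [0.6059 0.0291 0.0282] R [[-0.996, 0.094, -0.0], [0.094, 0.996, 0.0], [0.0, 0.0, -1.0]] F [-0.92 -0.12 -0.23] w 0.003
tcp in mould mm [-90.9  25.9] z 28.2 tool yaw minus mould deg -0.07 F mould [-0.9 -0.2]
```

Emit:
{"fn": "servo_tool", "kwargs": {
  "series": [0,0.001,0,0,0,0,0.002,0,0,0,0,0.003,0,0,0,0,0.004,0,0,0,0,0.004,0,0,0]
}}

```text
time_s: 11.3
tool_pos: [0.6067, 0.032, 0.0283]
eef_rot: [[-0.995, 0.096, -0.0], [0.096, 0.995, 0.0], [0.0, 0.0, -1.0]]
contact_force: [0.4, 0.8, 1.1]
grip_width: -0.004
grip_force: 0.1
```

Emit:
{"fn": "servo_tool", "kwargs": {
  "series": [0,0.001,0,0,0,0,0.002,0,0,0,0,0.002,0,0,0]
}}

```text
time_s: 11.55
tool_pos: [0.6069, 0.0342, 0.0283]
eef_rot: [[-0.995, 0.096, -0.0], [0.096, 0.995, 0.0], [0.0, 0.0, -1.0]]
contact_force: [-0.3, 0.1, 0.7]
grip_width: 0.004
grip_force: 0.1
```

Emit:
{"fn": "servo_tool", "kwargs": {
  "series": [0,0.001,0,0,0,0,0.002,0,0,0,0,0.002,0,0,0]
}}

```text
time_s: 11.8
tool_pos: [0.6069, 0.035, 0.0283]
eef_rot: [[-0.995, 0.096, -0.0], [0.096, 0.995, -0.001], [0.0, -0.001, -1.0]]
contact_force: [-1.5, -2.6, 0.6]
grip_width: -0.001
grip_force: 1.7
```

Emit:
{"fn": "servo_tool", "kwargs": {
  "series": [0,0.001,0,0,0,0,0.002,0,0,0,0,0.002,0,0,0]
}}

```text
time_s: 12.05
tool_pos: [0.6068, 0.0351, 0.0283]
eef_rot: [[-0.995, 0.098, -0.001], [0.098, 0.995, -0.003], [0.001, -0.003, -1.0]]
contact_force: [-1.5, -7.3, 2.5]
grip_width: -0.003
grip_force: 3.8
```

Emit:
{"fn": "servo_tool", "kwargs": {
  "series": [0,-0.014,0,0,0,0.015,-0.017,0,0,0,0.04,-0.017,0,0,0,0.044,0.0,0,0,0,0.044,0.026,0,0,0,0.038,0.026,0,0,0,0.034,0.026,0,0,0,0.031,0.026,0,0,0,0.029,0.026,0,0,0,0.027,0.026,0,0,0,0.026,0.026,0,0,0,0.026,0.026,0,0,0]
}}

```text
time_s: 13.05
tool_pos: [0.5826, 0.0652, 0.0279]
eef_rot: [[-0.995, 0.097, -0.003], [0.097, 0.995, -0.001], [0.003, -0.001, -1.0]]
contact_force: [-4.1, -1.4, 2.7]
grip_width: 0.002
grip_force: 2.1
```

Run:
```python
from h import *
tm()
```

```text
t 13.05 tcp [0.5826 0.0652 0.0279] R [[-0.995, 0.097, -0.003], [0.097, 0.995, -0.001], [0.003, -0.001, -1.0]] F [-4.12 -1.44  2.72] w 0.002
tcp in mould mm [-117.5   59.6] z 27.9 tool yaw minus mould deg -0.22 F mould [-3.97 -1.82]
```

Emit:
{"fn": "servo_tool", "kwargs": {
  "series": [-0.001,0,0,0,0,-0.002,0,0,0,0,0.02,0,0,0,0,0.03,0,-0.03,0,0,0.03,0,-0.07,0,0,0.03,0,-0.11,0,0,0.01,-0.02,-0.14,0,0,-0.02,-0.04,-0.16,0,0,-0.05,-0.05,-0.18,0,0,-0.08,-0.054,-0.2,0,0,-0.08,-0.054,-0.2,0,0,-0.08,-0.054,-0.2,0,0]
}}

```text
time_s: 14.05
tool_pos: [0.6603, 0.0038, 0.2294]
eef_rot: [[-0.995, 0.097, 0.004], [0.097, 0.995, -0.0], [-0.004, 0.0, -1.0]]
contact_force: [-0.5, 0.3, -0.7]
grip_width: -0.0
grip_force: 0.0
```

Run:
```python
from h import *
tm();im,K,E,s=grab("wrist");np.savez("w3.npz",im=im,K=K,E=E);m=np.load("mould.npz");blocks(im,K,E,m["R"],m["t"])
cv2.imwrite("pics/w3c.png",cv2.resize(im[25:185,220:420,::-1],None,fx=4,fy=3.75,interpolation=cv2.INTER_CUBIC))
```

```text
t 14.05 tcp [0.6603 0.0038 0.2294] R [[-0.995, 0.097, 0.004], [0.097, 0.995, -0.0], [-0.004, 0.0, -1.0]] F [-0.46  0.3  -0.7 ] w -0.0
tcp in mould mm [-34.3   5.8] z 229.4 tool yaw minus mould deg -0.24 F mould [-0.49  0.26]
block ctr mould mm [ 96.4 -61.7] size [33.2 32.7] ang -0.3 px [261. 291.]
block ctr mould mm [  -2.5 -198. ] size [21.3 45.1] ang -0.0 px [123. 208.]
block ctr mould mm [-97.2 -61.4] size [33.5 32. ] ang -0.3 px [249. 114.]
```

View pics/w3c.png

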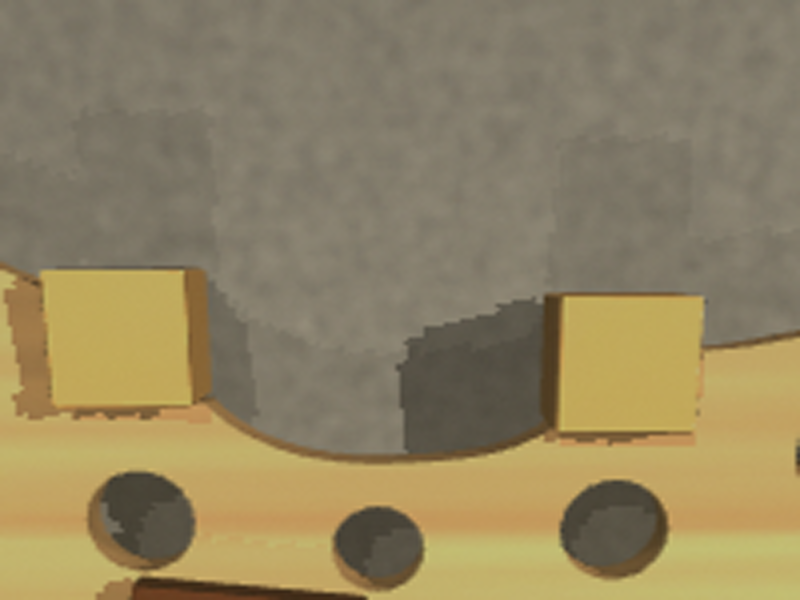

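Both blocks look seated. The lower one measures (-97.2, -61.4) mm. The upper one's top corners in the crop are (562,295), (703,296), (697,432) and (556,433), so I'll check those numerically.

Run:
```python
from h import *
d=np.load("w3.npz");im,K,E=d["im"],d["K"],d["E"];m=np.load("mould.npz");R,t=m["R"],m["t"]
for q in([(562,295),(703,296),(697,432),(556,433)],[(40,270),(184,270),(192,404),(53,406)]):
    p=(np.array(q)+.5)/[4,3.75]-.5+[220,25]
    P=(ray(p,K,E,.05)-t)@R*1000;e=P[1]-P[0]+P[2]-P[3];f=P[3]-P[0]+P[2]-P[1]
    print(P.mean(0).round(1),P.round(1).tolist(),"ang",np.degrees(np.arctan2(-e[0],e[1])).round(2),np.degrees(np.arctan2(f[1],f[0])).round(2))
```

```text
[-89.9  60.2] [[-107.0, 43.6], [-106.6, 76.6], [-73.0, 77.4], [-72.9, 43.3]] ang -0.28 0.53
[-97.  -61.1] [[-113.6, -77.9], [-113.4, -44.5], [-80.7, -44.4], [-80.4, -77.8]] ang 0.14 0.19
```

```bash
python3 -c "
from rig import robot
print(robot.close_job())"
```

```text
the job is handed in; nothing more can be done
None
```

I pushed both corner blocks into their notches until the force reading showed each wall, and handed the job in at about 14 s. The last picture puts each block's centre within 1 mm of its seat and its angle within about 0.5° (0.01 rad) of square, but hand-in returned no verdict.

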